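# Shim the drooping display board level

## Task

The free edge of the display board with the little house on it droops. Lay the orange wedge flat on the table with its thin end at the gap between the stand's two guide blocks, pointing in under the board, and let go of it before it lifts the board; then push it in from behind until it jams tight, with the board pressed firmly up against its two upper stops, and leave it there. Keep arm and gripper off the board and its house, and leave the two barrels and the dome where they are.

Things in the scene. Friction and masses are not known exactly. Their poses are not given: they have to be found in the camera images.
- wedge: Orange plastic shim wedge, 110 long x 50 wide, flat underside; 5 mm thick at its thin end, rising evenly to 33 mm at its thick end (a vertical 50 x 33 face); about 0.12 kg; four dark ribs on the slope by the thick end. Origin: middle of the underside; x points to the thin end (55 mm away), y across its width, z up. It starts flat on the table. Its two upright long sides are parallel, 50 mm apart.
- wedge_tip (a point): Middle of the wedge's thin end, on its underside, 55 mm along x from the origin of the wedge.
- stand: Wooden display stand, fixed. Origin: below the middle of the board's free edge, at the stand's feet; x points in under the board (the way the wedge is pushed), y across, z up. The feet are sunk 0 to 4 mm into the table (origin z = 0 to -4 mm), so the wedge jams with its thick end 20 to 45 mm in front of the edge. The space under the board is open for 150 mm; the wedge slides on the table.
- channel_mouth (a point): Middle of the front of the channel, at the stand's feet, 58 mm before the board's edge. Two wooden guide blocks (26 mm high, 58 to 8 mm before the edge) leave this channel, 70 mm wide: too narrow for fingers beside the wedge, so inside it push from behind with closed fingers. Posts 56 mm high, 90 mm apart, stand on the blocks; their lips over the board's edge are the upper stops.
- edge_level (a point): Where the middle of the underside of the board's free edge comes to lie when level: 27 mm above the stand's origin. Drooping it is 10 mm lower. The board is light plywood, 12 mm thick, 130 wide, 175 mm from free edge to hinge; an 87 x 84 x 56 mm painted house is glued on it, 70 to 160 mm behind the free edge.
- board (a joint): Hinge of the board: 0 = free edge drooping on its rests, 0.06 rad = level, against the upper stops. It falls back by its weight (2 to 3 N at the edge). Pushing the wedge in takes about 3 to 6 N until the stops are met, then the push rises steeply; 10 to 15 N jams it, and friction holds it jammed when let go. Jammed, board and wedge press on each other with over 4 N.
- barrel_up: Bystander: small dark model barrel standing upright, 27 mm across, 34 mm high; origin at the middle of its underside.
- barrel_lying: Bystander: small dark model barrel lying on its side, 25 x 36 x 24 mm; origin at the middle of its underside.
- dome_tile: Bystander: small plaster dome on a square tile, 56 x 56 x 26 mm; origin at the middle of its underside.

How it is judged:
By the outcome, as a careful person would: the job done as asked, in the order asked, and still so for the second after the job is handed in, with the robot touching nothing.
It also fails if it takes over 64 s, if anything falls off the work surface, if the arm or the gripper's body presses on something with over 40 N, if the wrist force passes 120 N, or if a joint passes its speed limit or range.

## Robot

A 7-joint arm with a two-finger parallel gripper is mounted at the origin on the work surface; the furniture and walls round the work are solid. World frame = base frame: x ahead of the robot, y to its left, z up, the work surface at z = 0. Lengths are in m, angles in rad, forces in N, time in s.
With the tool pointing down it reaches from about 0.4 to 0.875 m from the base axis. Payload 19.3 kg.
Tool frame: the origin (TCP) lies on the mounting face of the last link; the fingertips stand 173 mm ahead of it and the grasp point (between the pads) lies 155 mm ahead of it; z points along the fingers, y is the line along which they close (so a half turn about z gives the same grasp; the last joint's range is limited). The gripper opens to 85 mm and grips with 20 to 120 N. Pads are 22 mm wide; open, the fingers measure 114 mm over their backs; the gripper's body (76 mm by 85 mm) begins 54 mm behind the grasp point. The pads swing forward as they close: fully open they stand 13 mm farther back than shut.
Start: joints at [-1.211, 0.521, -0.036, 1.599, 0.021, 1.021, -0.113], TCP at [0.26, 0.568, 0.405] pointing down, gripper open.
Joint ranges: [-2.91, 2.91], [-0.3, 2.13], [-1.5, 1.42], [0.17, 2.43], [-1.26, 4.41], [0.16, 1.93], [-2.52, 2.52]. Speed limits (rad/s): [1.89, 1.89, 2.39, 2.39, 3.01, 3.01, 3.01].

## Interface

Orientations are given as a rotation vector (axis times angle).
In Python, from rig import r gives the robot as it stands.
- The arm moves only by the shell command python3 nudge.py 'ROWS' [OPENING] [FORCE]. ROWS is a JSON list of rows, 1 to 8 of them, each of 6 numbers: dx, dy, dz in m, then a rotation vector rx, ry, rz in rad; each row shifts and turns the commanded pose from where the row before left it, along the tool's axes as they then stand; what a row does not reach is not made up. A row lasts 1/12 s, in which the tool goes at most 0.0417 m and 0.125 rad, less where a joint would pass 70% of its speed; a pose out of reach is approached as far as the arm can. OPENING is the opening from 0.0 (shut) to 1.0 (fully open), set as the command begins (- or left out keeps the last). The fingers move at their own pace and stop on an object; FORCE is the grip in N (left out, the last holds). Time passes only in rows, so rows that do not move let the fingers close. It prints the time, the measured TCP pose, the force, the opening and the grip force at its end.
- r.read_state(): the state, without advancing time (a new reading comes with each control period).
- r.read_camera(name): name is "side" or "top" or "wrist"; returns the picture (384x512x3 uint8, red, green, blue); there is no depth.
- r.camera_model(name): a dict with "mtx" (3x3 intrinsics, pixels), "origin" and "orientation" of the camera in the world. Camera axes: x right, y down, z forward; pixel columns grow to the right and rows downward; lengths in m; the calibration is good to about 2 mm. The wrist camera is an equidistant fisheye: a pixel r from the principal point sees the ray r / f radians off the axis. A picture is of the moment at which its call begins: read the wrist's pose just before it. camera_model takes no time and is no camera call; for the wrist camera it gives the pose at the moment of the call.
- r.finish_job(): hands the job in; it is judged then, once.
The state is a dict: "clock": time; "joint_pos": joint angles; "joint_vel": joint speeds; "joint_efforts": joint torques, N m; "position": TCP position; "eef_rot": TCP orientation; "force": force on the tool from outside, world axes, zero at the start; "ft_torque": the same for the moment, N m; "opening": opening from 0.0 (shut) to 1.0 (fully open); "finger_force": force on a finger pad.
Only numpy, scipy, OpenCV 4.12 (cv2) and the standard library are available. Lean on these libraries where they do the work, as an engineer would, in place of code of your own. Each camera call takes 0.05 s, during which the arm holds its last target. There are 200 camera calls.

## Working session

There is one attempt and no reset: what is moved stays moved. The work goes in short steps, Python scripts to look and compute and a shell command to move; the robot and the scene stay as the last step left them, time stands still between calls to the robot, and variables do not carry over. Pictures are saved under pics/ and viewed, at most 11 in all, crops included, and the job is handed in when it is done.

```bash
ls; mkdir -p pics; python3 - <<'E'
from rig import r
import cv2,numpy as np
s=r.read_state();print({k:np.round(v,3).tolist() for k,v in s.items()})
a=[]
for n in["top","side"]:
    im=r.read_camera(n);cv2.imwrite(f"pics/{n}0.png",im[:,:,::-1]);m=r.camera_model(n);print(n,{k:np.round(v,4).tolist() for k,v in m.items()})
E
```

```text
nudge.py
pics
rig.py
{'clock': 0.0, 'joint_pos': [-1.211, 0.522, -0.036, 1.6, 0.021, 1.021, -0.113], 'joint_vel': [-0.001, -0.001, 0.0, 0.001, 0.001, -0.0, 0.0], 'joint_efforts': [-0.0, -92.711, 1.98, -36.995, 0.018, 0.008, 0.0], 'position': [0.26, 0.568, 0.404], 'eef_rot': [-0.67, -3.069, 0.002], 'force': [-0.312, -0.699, -0.305], 'ft_torque': [0.016, 0.006, -0.01], 'finger_force': 0.0, 'opening': 1.001}
top {'mtx': [[381.4718, 0.0, 261.4233], [0.0, 381.4718, 187.8165], [0.0, 0.0, 1.0]], 'origin': [0.4011, -0.009, 1.0442], 'orientation': [-2.1931, 2.1611, -0.1288]}
side {'mtx': [[425.9254, 0.0, 255.7907], [0.0, 425.9254, 189.839], [0.0, 0.0, 1.0]], 'origin': [1.414, 0.0997, 0.4544], 'orientation': [-1.4358, -1.6182, 1.0366]}
```

View pics/top0.png

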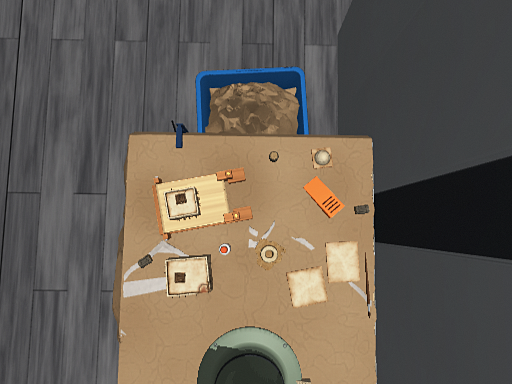

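View pics/side0.png

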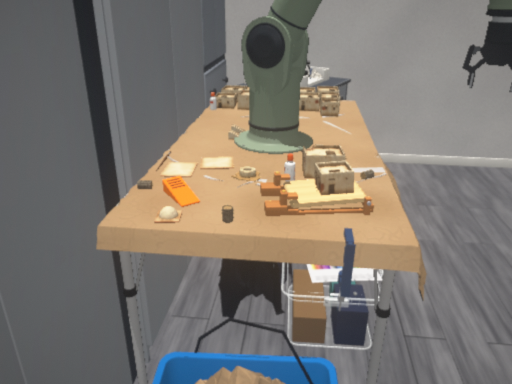

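The top view shows the orange wedge at about (323,197) with its ribs to the lower right. The stand's free edge is at about (232,200), opening right, with guide blocks at (230,175) and (238,215). The upright barrel is at (273,156), the dome at (321,157) and a lying barrel at (361,210). The side view shows the same things, with the wedge at (180,190).

```bash
cat > h.py <<'E'
import numpy as np,cv2
from scipy.spatial.transform import Rotation as R
from rig import r
def rays(m,uv,fish=False):
    uv=np.atleast_2d(np.array(uv,float));K=np.array(m["mtx"])
    p=np.c_[(uv[:,0]-K[0,2])/K[0,0],(uv[:,1]-K[1,2])/K[1,1]]
    if fish:
        t=np.linalg.norm(p,axis=1,keepdims=True);d=np.c_[p/np.maximum(t,1e-9)*np.sin(t),np.cos(t)]
    else: d=np.c_[p,np.ones(len(p))]
    return np.array(m["origin"]),R.from_rotvec(m["orientation"]).apply(d)
def plane(m,uv,z,fish=False):
    o,d=rays(m,uv,fish);return o+d*((z-o[2])/d[:,2])[:,None]
def tri(o1,d1,o2,d2):
    d1=d1/np.linalg.norm(d1);d2=d2/np.linalg.norm(d2)
    s=np.linalg.lstsq(np.c_[d1,-d2],o2-o1,rcond=None)[0]
    a,b=o1+s[0]*d1,o2+s[1]*d2;return (a+b)/2,np.linalg.norm(a-b)
def project(m,P,fish=False):
    q=R.from_rotvec(m["orientation"]).inv().apply(np.atleast_2d(P)-m["origin"]);K=np.array(m["mtx"])
    if fish:
        n=np.linalg.norm(q[:,:2],axis=1,keepdims=True);q2=q[:,:2]/np.maximum(n,1e-9)*np.arctan2(n,q[:,2:])
    else:q2=q[:,:2]/q[:,2:]
    return q2*[K[0,0],K[1,1]]+K[:2,2]
def orange(im):
    h=cv2.cvtColor(im,cv2.COLOR_RGB2HSV);return cv2.inRange(h,(7,215,180),(18,255,255))
E
python3 - <<'E'
from h import *
a=cv2.imread("pics/top0.png");b=cv2.imread("pics/side0.png")
A=cv2.resize(a[140:250,145:375],None,fx=3.4,fy=3.4,interpolation=2);B=cv2.resize(b[150:228,130:380],(782,244),interpolation=2)
c=np.zeros((600,800,3),np.uint8);c[:A.shape[0],:A.shape[1]]=A[:350];c[355:355+244,:782]=B[:245];cv2.imwrite("pics/mos.png",c)
print(A.shape)
for n,i in(("top",a),("side",b)):
    h=cv2.cvtColor(i,cv2.COLOR_BGR2HSV);k=orange(i[:,:,::-1].copy())
    cs=sorted(cv2.findContours(k,0,2)[0],key=cv2.contourArea)[::-1][:3]
    for q in cs:
        print(n,cv2.contourArea(q),cv2.boundingRect(q),cv2.minAreaRect(q),cv2.approxPolyDP(q,2,True)[:,0].tolist())
print(cv2.cvtColor(a,cv2.COLOR_BGR2HSV)[[190,175,215],[318,230,240]])
E
```

```text
Traceback (most recent call last):
ValueError: could not broadcast input array from shape (350,782,3) into shape (374,782,3)
```

```bash
python3 - <<'E'
from h import *
a=cv2.imread("pics/top0.png");b=cv2.imread("pics/side0.png")
A=cv2.resize(a[145:249,145:375],None,fx=3.4,fy=3.4,interpolation=2)[:350];B=cv2.resize(b[150:228,130:380],(782,244),interpolation=2)
c=np.zeros((600,800,3),np.uint8);c[:len(A),:A.shape[1]]=A;c[355:355+244,:782]=B[:245];cv2.imwrite("pics/mos.png",c)
for n,i in(("top",a),("side",b)):
    k=orange(i[:,:,::-1].copy())
    cs=sorted(cv2.findContours(k,0,2)[0],key=cv2.contourArea)[::-1][:3]
    for q in cs:
        print(n,cv2.contourArea(q),cv2.boundingRect(q),cv2.minAreaRect(q),cv2.approxPolyDP(q,2,True)[:,0].tolist())
print(cv2.cvtColor(a,cv2.COLOR_BGR2HSV)[[190,175,215],[318,230,240]])
E
```

```text
top 0.0 (304, 188, 1, 1) ((304.0, 188.0), (0.0, 0.0), 0.0) [[304, 188]]
top 0.0 (310, 195, 2, 2) ((310.5, 195.5), (1.4142135381698608, 0.0), -135.0) [[310, 195]]
top 0.0 (319, 205, 1, 1) ((319.0, 205.0), (0.0, 0.0), 0.0) [[319, 205]]
[[ 13 191 244]
 [ 12 158 204]
 [ 12 159 207]]
```

View pics/mos.png

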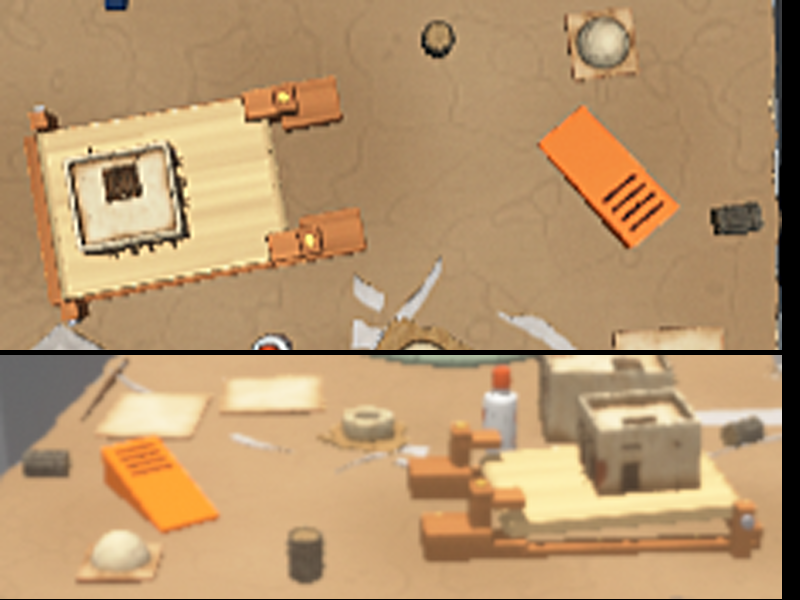

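The crop shows the wedge with its thin end at top pixels (307,181) and its ribs at about (333,205). The stand's channel front is near (248,194), with its axis pointing left and slightly down. Next I estimate these in world coordinates.

```bash
sed -i 's/(7,215,180)/(7,178,200)/' h.py; python3 - <<'E'
from h import *
C={}
for n in("top","side"):
    i=cv2.imread(f"pics/{n}0.png")[:,:,::-1].copy();k=orange(i)
    k=cv2.morphologyEx(k,cv2.MORPH_CLOSE,np.ones((5,5)))
    q=max(cv2.findContours(k,0,2)[0],key=cv2.contourArea)
    print(n,cv2.contourArea(q),cv2.minAreaRect(q),cv2.approxPolyDP(q,2,True)[:,0].tolist())
mt=r.camera_model("top");ms=r.camera_model("side")
f=lambda x,y:(145+x/3.4,145+y/3.4)
for nm,p,z in [("mouthU",f(341,122),.024),("mouthL",f(360,210),.024),("wtipmid",f(562,126),.005),("wthickmid",f(654,226),.033),("barrelup",f(438,38),.034),("dome",f(602,42),.02),("bl",f(737,218),.024)]:
    print(nm,plane(mt,p,z).round(3))
g=lambda x,y:(130+x*250/782,150+(y-355)*78/244)
# two-view checks
for nm,p,q in [("tip corner upper",f(583,107),g(164,527)),("tip corner lower",f(540,144),g(216,515)),("thick R",f(678,207),g(102,446)),("thick L",f(630,247),g(157,438))]:
    o1,d1=rays(mt,p);o2,d2=rays(ms,q);print(nm,*tri(o1,d1[0],o2,d2[0]))
print(R.from_rotvec(r.read_state()["eef_rot"]).as_matrix().round(3))
m=r.camera_model("wrist");print({k:np.round(v,4).tolist() for k,v in m.items()})
E
```

```text
top 671.5 ((323.35662841796875, 196.12857055664062), (41.233741760253906, 17.972368240356445), 48.12213134765625) [[316, 176], [304, 188], [330, 217], [343, 205]]
side 536.0 ((180.1807861328125, 190.86227416992188), (38.10496520996094, 18.105541229248047), 52.69605255126953) [[163, 180], [182, 206], [198, 201], [181, 177]]
mouthU [[0.523 0.018 0.024]]
mouthL [[0.454 0.002 0.024]]
wtipmid [[ 0.525 -0.16   0.005]]
wthickmid [[ 0.444 -0.228  0.033]]
barrelup [[ 0.59  -0.057  0.034]]
dome [[ 0.592 -0.19   0.02 ]]
bl [[ 0.452 -0.296  0.024]]
tip corner upper [ 0.54004688 -0.17420579  0.00708779] 0.004563955893921653
tip corner lower [ 0.50994171 -0.14066079  0.00457924] 0.002779393871975818
thick R [ 0.45888366 -0.24496981  0.03529335] 0.002574191818053976
thick L [ 0.42740263 -0.20837196  0.03119647] 0.0018769265889613156
[[-0.909  0.417 -0.   ]
 [ 0.417  0.909 -0.001]
 [-0.    -0.001 -1.   ]]
{'mtx': [[297.3186, 0.0, 259.4748], [0.0, 297.3186, 188.6771], [0.0, 0.0, 1.0]], 'origin': [0.1907, 0.6003, 0.3744], 'orientation': [2.4201, 1.5528, 0.2357]}
```

```bash
M='[-0.024,-0.025,0,0,0,0]'; python3 nudge.py '[[-0.024,-0.025,0,0,0,0],[-0.024,-0.025,0,0,0,0],[-0.024,-0.025,0,0,0,0],[-0.024,-0.025,0,0,0,0],[-0.024,-0.025,0,0,0,0],[-0.024,-0.025,0,0,0,0],[-0.024,-0.025,0,0,0,0],[-0.024,-0.025,0,0,0,0]]' 1.0
python3 nudge.py '[[-0.024,-0.025,0,0,0,0],[-0.024,-0.025,0,0,0,0],[-0.024,-0.025,0,0,0,0],[-0.024,-0.025,0,0,0,0],[-0.024,-0.025,0,0,0,0],[-0.024,-0.025,0,0,0,0],[-0.024,-0.025,0,0,0,0],[-0.024,-0.025,0,0,0,0]]'
```

```text
clock: 0.77
position: [0.3518, 0.3046, 0.4046]
eef_rot: [-0.67, -3.069, 0.0]
force: [2.0, 0.7, -0.1]
opening: 0.999
finger_force: 0.0
clock: 1.43
position: [0.4429, 0.0428, 0.4047]
eef_rot: [-0.67, -3.069, -0.0]
force: [1.0, 1.4, 0.6]
opening: 1.006
finger_force: 0.0
```

```bash
python3 nudge.py '[[-0.024,-0.025,0,0,0,0],[-0.024,-0.025,0,0,0,0],[-0.024,-0.025,0,0,0,0],[-0.024,-0.025,0,0,0,0]]'
python3 nudge.py '[[0,0,0,0,0,0.12],[0,0,0,0,0,0.12],[0,0,0,0,0,0.12],[0,0,0,0,0,0.12],[0,0,0,0,0,0.12],[0,0,0,0,0,0.12],[0,0,0,0,0,0.12],[0,0,0,0,0,0.12]]'
```

```text
clock: 1.77
position: [0.4886, -0.0881, 0.4047]
eef_rot: [-0.67, -3.069, 0.0]
force: [1.4, -0.1, -0.1]
opening: 1.001
finger_force: 0.0
clock: 2.43
position: [0.4883, -0.0863, 0.4045]
eef_rot: [-2.018, -2.407, 0.0]
force: [-0.3, -0.1, 0.6]
opening: 0.998
finger_force: 0.0
```

```bash
python3 nudge.py '[[0,0,0,0,0,0],[0,0,0,0,0,0]]'; python3 - <<'E'
from h import *
import json
print(R.from_rotvec(r.read_state()["eef_rot"]).as_matrix().round(3))
m=r.camera_model("wrist");im=r.read_camera("wrist")
json.dump({k:np.array(v).tolist() for k,v in m.items()},open("w1.json","w"))
cv2.imwrite("pics/w1.png",im[:,:,::-1]);cv2.imwrite("pics/w1x.png",cv2.resize(im[:,:,::-1],(800,600),interpolation=2))
E
```

```text
clock: 2.6
position: [0.4884, -0.0862, 0.4045]
eef_rot: [-2.007, -2.417, 0.001]
force: [0.2, -0.5, 0.4]
opening: 1.002
finger_force: 0.0
[[-0.184  0.983 -0.   ]
 [ 0.983  0.184 -0.   ]
 [-0.    -0.    -1.   ]]
```

View pics/w1x.png

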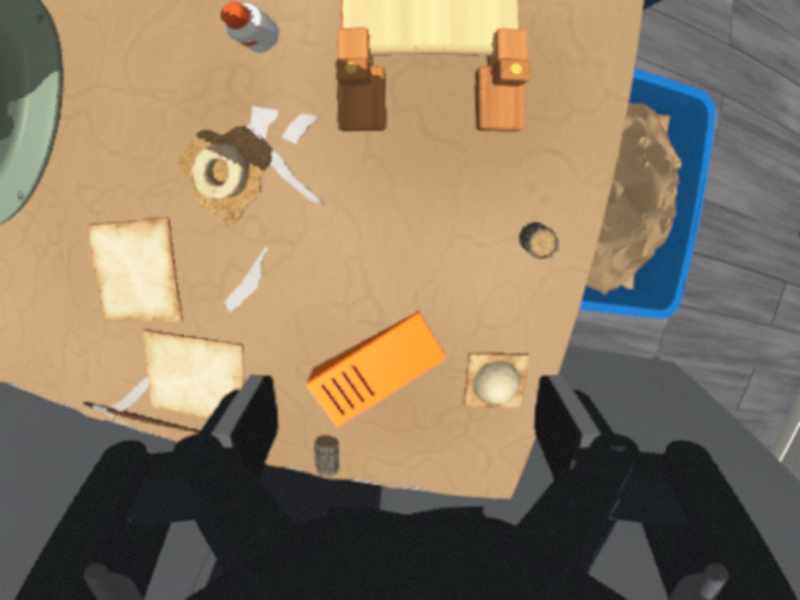

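The wrist view (800x600) shows the channel's inner front corners at (385,130) and (477,129), with the stand axis nearly vertical in the picture. The wedge has its thin end at (420-445,315-355) and its ribs at (345,390). The dome is at (497,380), the barrels at (540,240) and (327,455).

```bash
python3 - <<'E'
from h import *
import json
m=json.load(open("w1.json"));mt=r.camera_model("top")
i=cv2.imread("pics/w1.png")[:,:,::-1].copy()
k=cv2.inRange(cv2.cvtColor(i,cv2.COLOR_RGB2HSV),(5,190,100),(18,255,255));k=cv2.morphologyEx(k,cv2.MORPH_CLOSE,np.ones((5,5)))
q=max(cv2.findContours(k,0,2)[0],key=cv2.contourArea);print(cv2.contourArea(q),(cv2.approxPolyDP(q,2.5,True)[:,0]*1.5625).tolist())
f=lambda x,y:(145+x/3.4,145+y/3.4)
s=lambda x,y:((x+.5)/1.5625-.5,(y+.5)/1.5625-.5)
for z in(.022,.026):
  P=plane(m,[s(385,130),s(477,129),s(339,130),s(524,130),s(385,68),s(480,68)],z,True);print(P.round(4).tolist())
  d=P[1]-P[0];print("mouth mid",(P[0]+P[1])/2,"w",np.linalg.norm(d),"yaw",np.degrees(np.arctan2(d[0],-d[1])), [np.degrees(np.arctan2(*(P[b]-P[a])[1::-1])) for a,b in((0,4),(1,5),(2,3))])
for nm,p,w in [("mouthU",f(341,122),s(477,129)),("mouthL",f(360,210),s(385,130)),("tipA",f(583,107),s(445,355)),("tipB",f(540,144),s(418,313)),("thR",f(678,207),s(339,425)),("thL",f(630,247),s(309,378))]:
  o1,d1=rays(mt,p);o2,d2=rays(m,w,True);print(nm,*tri(o1,d1[0],o2,d2[0]))
W=plane(m,[s(445,355),s(418,313)],.005,True);V=plane(m,[s(339,427),s(309,380)],.033,True)
a,b=W.mean(0),V.mean(0);print("tip",a,"thick",b,"yaw",np.degrees(np.arctan2(*(a-b)[1::-1])),"len",np.linalg.norm((a-b)[:2]),np.linalg.norm(W[0]-W[1]),np.linalg.norm(V[0]-V[1]))
E
```

```text
2527.5 [[417.1875, 312.5], [314.0625, 368.75], [307.8125, 382.8125], [331.25, 368.75], [339.0625, 370.3125], [334.375, 378.125], [339.0625, 387.5], [329.6875, 390.625], [339.0625, 421.875], [442.1875, 356.25]]
[[0.4554, 0.0042, 0.022], [0.5228, 0.0185, 0.022], [0.4213, -0.0014, 0.022], [0.5584, 0.0261, 0.022], [0.4466, 0.0512, 0.022], [0.5161, 0.0656, 0.022]]
mouth mid [0.48908329 0.01132163 0.022     ] w 0.06889175446063078 yaw 101.96242774161246 [np.float64(100.52740996601726), np.float64(98.03403017837371), np.float64(11.349327194415535)]
[[0.4556, 0.004, 0.026], [0.5222, 0.0181, 0.026], [0.4219, -0.0015, 0.026], [0.5575, 0.0257, 0.026], [0.447, 0.0505, 0.026], [0.5157, 0.0647, 0.026]]
mouth mid [0.48891337 0.01107265 0.026     ] w 0.06811045313746643 yaw 101.96242774161244 [np.float64(100.52740996601726), np.float64(98.0340301783738), np.float64(11.349327194415533)]
mouthU [0.52343532 0.01856134 0.01957008] 0.0006647217181427438
mouthL [0.45463199 0.00338434 0.0140897 ] 0.002355611229204478
tipA [ 0.54237158 -0.17932786 -0.01020123] 0.0010514641911192456
tipB [ 0.51069496 -0.14378717 -0.00965239] 0.0020302295703584286
thR [ 0.45869508 -0.24751834  0.02896276] 0.0017936894399201097
thL [ 0.42664432 -0.21095583  0.01986633] 0.002769361569348637
tip [ 0.52374517 -0.1556671   0.005     ] thick [ 0.44283474 -0.22572433  0.033     ] yaw 40.888029198636445 len 0.10702575134313884 0.045981024986442985 0.05195372564098744
```

```bash
python3 nudge.py '[[-0.0286,-0.0108,0,0,0,0],[-0.0286,-0.0108,0,0,0,0],[-0.0286,-0.0108,0,0,0,0],[-0.0286,-0.0108,0,0,0,0]]'
python3 nudge.py '[[0,0,0,0,0,0.115],[0,0,0,0,0,0.115],[0,0,0,0,0,0.115],[0,0,0,0,0,0.115],[0,0,0,0,0,0.115],[0,0,0,0,0,0.115],[0,0,0,0,0,0.115],[0,0,0,0,0,0.115]]' | head -3
python3 nudge.py '[[0,0,0,0,0,0.12],[0,0,0.03,0,0,0],[0,0,0.03,0,0,0],[0,0,0.03,0,0,0],[0,0,0.03,0,0,0],[0,0,0,0,0,0],[0,0,0,0,0,0]]'
python3 - <<'E'
from h import *
import json
print(r.read_state()["position"],R.from_rotvec(r.read_state()["eef_rot"]).as_matrix().round(3).tolist())
m=r.camera_model("wrist");im=r.read_camera("wrist")
json.dump({k:np.array(v).tolist() for k,v in m.items()},open("w2.json","w"))
cv2.imwrite("pics/w2.png",im[:,:,::-1]);cv2.imwrite("pics/w2x.png",cv2.resize(im[:,:,::-1],(800,600),interpolation=2))
E
```

```text
clock: 2.98
position: [0.4661, -0.208, 0.4047]
eef_rot: [-2.006, -2.418, -0.0]
force: [0.3, 0.1, 1.4]
opening: 0.999
finger_force: 0.0
clock: 3.65
position: [0.4664, -0.2068, 0.4047]
eef_rot: [-2.875, -1.266, -0.0]
clock: 4.23
position: [0.4662, -0.2071, 0.2845]
eef_rot: [-2.943, -1.096, 0.003]
force: [0.8, 0.0, 1.3]
opening: 0.997
finger_force: 0.0
[ 0.46620479 -0.20705417  0.28447495] [[0.756, 0.654, -0.002], [0.654, -0.756, 0.001], [-0.001, -0.002, -1.0]]
```

View pics/w2x.png

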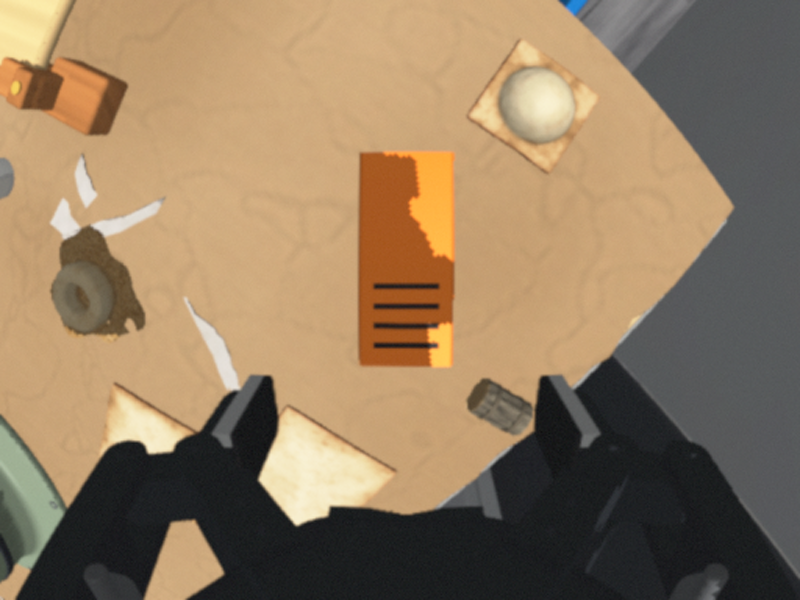

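The wedge lies straight in the view: thin end at row 152, thick end at row 366, columns 360 to 454, centred on the tool. The lying barrel is at (500,405), so I check the right finger's clearance.

```bash
python3 - <<'E'
from h import *
import json
m=json.load(open("w2.json"));m1=json.load(open("w1.json"));s=lambda x,y:((x+.5)/1.5625-.5,(y+.5)/1.5625-.5)
Rt=R.from_matrix([[0.756,.654,-.002],[.654,-.756,.001],[-.001,-.002,-1]]);t=np.array([.4662,-.2071,.2845])
T=plane(m,[s(359.5,152),s(454,152)],.005,True);K=plane(m,[s(359.5,366),s(453,367)],.033,True);B=plane(m,[s(467,403),s(483,378),s(533,410),s(517,434)],.012,True)
a,b=T.mean(0),K.mean(0);print(a,b,np.degrees(np.arctan2(*(a-b)[1::-1])),np.linalg.norm(a-b))
for P in(T,K,B):print(Rt.inv().apply(P-t).round(4).tolist())
for w1,w2 in[((445,355),(454,152)),((418,313),(359.5,152)),((339,425),(453,367))]:
  o1,d1=rays(m1,s(*w1),True);o2,d2=rays(m,s(*w2),True);print(*tri(o1,d1[0],o2,d2[0]))
E
```

```text
[ 0.52447179 -0.15621802  0.005     ] [ 0.4406846  -0.22838052  0.033     ] 40.73697927857732 0.11406892690386423
[[0.0776, -0.0249, 0.2795], [0.0776, 0.0253, 0.2794]]
[[-0.0327, -0.025, 0.2516], [-0.0333, 0.0248, 0.2515]]
[[-0.0684, 0.0368, 0.2725], [-0.0513, 0.0454, 0.2725], [-0.075, 0.0791, 0.2724], [-0.0929, 0.0707, 0.2724]]
[ 0.54093291 -0.17585337 -0.00243794] 0.0009409037712676464
[ 0.5081505  -0.13753871  0.00800109] 0.00022918321997633686
[ 0.45702712 -0.2473384   0.03057237] 0.0026027861975779585
```

```bash
python3 nudge.py '[[0,0,0.028,0,0,0],[0,0,0.028,0,0,0],[0,0,0.028,0,0,0],[0,0,0.028,0,0,0],[0,0,0,0,0,0],[0,0,0,0,0,0]]'
python3 nudge.py '[[0,0,0,0,0,0],[0,0,0,0,0,0],[0,0,0,0,0,0],[0,0,0,0,0,0],[0,0,0,0,0,0],[0,0,0,0,0,0],[0,0,0,0,0,0],[0,0,0,0,0,0]]' 0.45 30
```

```text
clock: 4.78
position: [0.4669, -0.2072, 0.1739]
eef_rot: [2.944, 1.095, 0.001]
force: [0.2, -0.6, 0.4]
opening: 0.999
finger_force: 0.0
clock: 5.45
position: [0.4671, -0.2068, 0.1743]
eef_rot: [2.943, 1.095, 0.003]
force: [-1.8, 2.2, 18.7]
opening: 0.581
finger_force: 30.0
```

```bash
python3 nudge.py '[[0,0,-0.02,0,0,0],[0,0,-0.02,0,0,0],[0,0,-0.02,0,0,0],[0,0,0,0,0,-0.116],[0,0,0,0,0,-0.116],[0,0,0,0,0,-0.116],[0,0,0,0,0,-0.116],[0,0,0,0,0,-0.116]]'
python3 nudge.py '[[0,0,0,0,0,-0.116],[0,0,0,0,0,-0.116],[0,0,0,0,0,-0.116],[0,0,0,0,0,-0.116],[0,0,0,0,0,0],[0,0,0,0,0,0]]'
```

```text
clock: 6.12
position: [0.4666, -0.2066, 0.2336]
eef_rot: [2.502, 1.898, 0.001]
force: [-0.4, -0.1, -0.8]
opening: 0.577
finger_force: 33.9
clock: 6.62
position: [0.4665, -0.2069, 0.2333]
eef_rot: [2.011, 2.413, 0.001]
force: [0.5, 0.1, -1.4]
opening: 0.58
finger_force: 33.9
```

```bash
python3 - <<'E'
from h import *
s=r.read_state();M=R.from_rotvec(s["eef_rot"]).as_matrix();p=np.array(s["position"]);print(p,M.round(3).tolist(),"delta tool",M.T@(np.array([.5005,-.0505,p[2]])-p))
im=r.read_camera("wrist");cv2.imwrite("pics/w3.png",im[:,:,::-1]);cv2.imwrite("pics/w3x.png",cv2.resize(im[:,:,::-1],(640,480),interpolation=2))
E
```

```text
[ 0.46648834 -0.20689705  0.23334073] [[-0.18, 0.984, 0.001], [0.984, 0.18, -0.0], [-0.0, 0.001, -1.0]] delta tool [1.47711867e-01 6.16281878e-02 2.47155913e-06]
```

View pics/w3x.png

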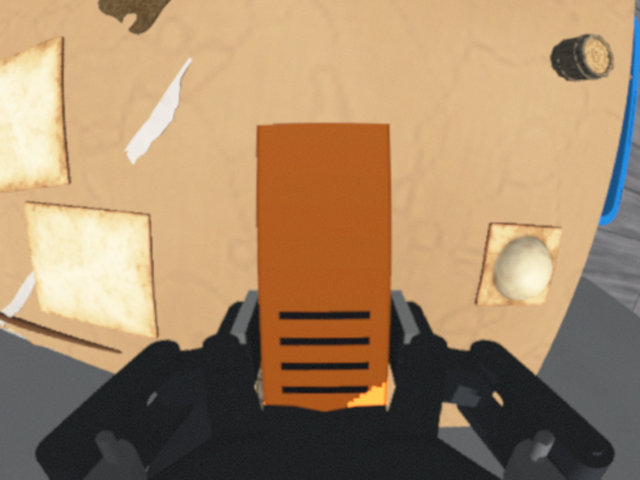

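The wedge is held between the pads, straight and centred: thin end at row 124, columns 257 to 390 in the 640x480 picture. I approach, stopping 60 mm short, to check alignment.

```bash
python3 nudge.py '[[0.022,0.0154,0,0,0,0],[0.022,0.0154,0,0,0,0],[0.022,0.0154,0,0,0,0],[0.022,0.0154,0,0,0,0],[0,0,0,0,0,0],[0,0,0,0,0,0],[0,0,0,0,0,0]]'
python3 - <<'E'
from h import *
import json
s=r.read_state();m=r.camera_model("wrist");im=r.read_camera("wrist")
json.dump(dict(p=list(s["position"]),e=list(s["eef_rot"]),**{k:np.array(v).tolist() for k,v in m.items()}),open("w4.json","w"))
cv2.imwrite("pics/w4.png",im[:,:,::-1]);cv2.imwrite("pics/w4x.png",cv2.resize(im[:,:,::-1],(800,600),interpolation=2))
E
```

```text
clock: 7.25
position: [0.5107, -0.1092, 0.2328]
eef_rot: [2.009, 2.415, -0.001]
force: [-0.2, 0.4, -1.8]
opening: 0.582
finger_force: 34.0
```

View pics/w4x.png

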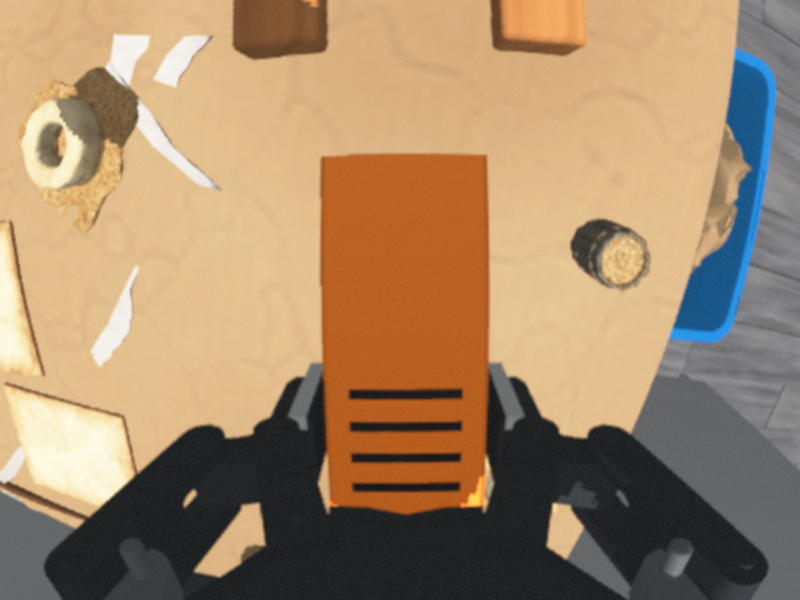

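The guide blocks' inner feet corners appear at about (326,52) and (496,46). The wedge's thin end spans columns 321 to 487 at row 155, and the barrel at (610,255) is clear to the right.

```bash
python3 - <<'E'
from h import *
import json
m=json.load(open("w4.json"));s=lambda x,y:((x+.5)/1.5625-.5,(y+.5)/1.5625-.5)
Rt=R.from_rotvec(m["e"]);t=np.array(m["p"])
P=plane(m,[s(326,52),s(496,46)],0.0,True);Q=plane(m,[s(327,18),s(491,12)],.024,True)
print(P.round(4).tolist(),P.mean(0),Rt.inv().apply(P-t).round(4).tolist())
print(Q.round(4).tolist(),Rt.inv().apply(Q-t).round(4).tolist())
W=plane(m,[s(321,156),s(487,155)],t[2]-.1743+.005,True);print(Rt.inv().apply(W-t).round(4).tolist())
i=cv2.imread("pics/w4.png");k=i[0:40,140:380].astype(int);print(k[10,60:75].tolist(),k[10,160:185].tolist(),k[22:36,60].tolist(),k[22:36,185].tolist())
E
```

```text
[[0.4542, 0.0054, 0.0], [0.5259, 0.0218, 0.0]] [0.49006603 0.01360405 0.        ] [[0.1231, -0.0346, 0.2328], [0.1261, 0.0389, 0.2327]]
[[0.4569, 0.0147, 0.024], [0.5181, 0.0288, 0.024]] [[0.1317, -0.0303, 0.2087], [0.1344, 0.0325, 0.2087]]
[[0.0766, -0.0255, 0.1693], [0.0769, 0.0241, 0.1693]]
[[54, 88, 132], [54, 86, 129], [49, 82, 123], [47, 78, 116], [45, 74, 110], [45, 73, 108], [42, 69, 104], [40, 69, 103], [52, 81, 115], [86, 122, 157], [117, 165, 204], [127, 177, 217], [126, 175, 218], [126, 175, 216], [125, 173, 215]] [[123, 172, 213], [122, 171, 213], [121, 171, 213], [124, 173, 215], [123, 171, 212], [123, 173, 214], [122, 171, 214], [123, 171, 214], [126, 174, 217], [124, 173, 215], [124, 174, 216], [122, 173, 215], [124, 173, 215], [117, 163, 203], [86, 123, 157], [54, 82, 114], [42, 66, 98], [42, 67, 97], [40, 65, 97], [42, 70, 106], [54, 90, 136], [67, 115, 177], [80, 135, 206], [82, 141, 217], [86, 152, 226]] [[53, 86, 130], [50, 84, 125], [48, 79, 121], [48, 79, 119], [42, 74, 111], [44, 73, 108], [45, 72, 108], [46, 73, 108], [44, 73, 108], [43, 70, 106], [43, 69, 103], [57, 90, 121], [98, 140, 174], [121, 170, 209]] [[83, 141, 216], [76, 132, 201], [70, 116, 176], [59, 97, 147], [49, 80, 121], [46, 77, 115], [48, 78, 117], [48, 79, 118], [50, 79, 120], [52, 84, 123], [79, 117, 155], [115, 160, 203], [122, 171, 214], [122, 170, 215]]
```

```bash
python3 nudge.py '[[0.021,0.001,0,0,0,0],[0.021,0.001,0,0,0,0],[0.021,0,0,0,0,-0.015],[0,0,0.018,0,0,0],[0,0,0.018,0,0,0],[0,0,0.018,0,0,0],[0,0,0,0,0,0],[0,0,0,0,0,0]]'
python3 nudge.py '[[0,0,0.003,0,0,0],[0,0,0,0,0,0]]'
```

```text
clock: 7.97
position: [0.5009, -0.0476, 0.1786]
eef_rot: [-1.991, -2.429, 0.002]
force: [0.2, -0.6, 0.1]
opening: 0.582
finger_force: 33.9
clock: 8.13
position: [0.5014, -0.047, 0.1763]
eef_rot: [1.989, 2.431, 0.001]
force: [-0.5, 0.2, -1.1]
opening: 0.577
finger_force: 33.9
```

```bash
python3 nudge.py '[[0,0,0.0015,0,0,0],[0,0,0,0,0,0]]'; python3 nudge.py '[[0,0,0.001,0,0,0],[0,0,0,0,0,0]]'
```

```text
clock: 8.3
position: [0.5014, -0.0466, 0.1746]
eef_rot: [1.988, 2.432, 0.001]
force: [-0.2, -0.8, -1.4]
opening: 0.58
finger_force: 33.9
clock: 8.47
position: [0.5014, -0.0467, 0.1742]
eef_rot: [1.988, 2.432, 0.001]
force: [-5.1, -0.3, 20.9]
opening: 0.578
finger_force: 36.6
```

```bash
python3 nudge.py '[[0,0,-0.0015,0,0,0],[0,0,0,0,0,0],[0,0,0,0,0,0],[0,0,0,0,0,0],[0,0,0,0,0,0]]' 0.8
python3 nudge.py '[[0,0,-0.02,0,0,0],[0,0,-0.03,0,0,0],[0,0,-0.03,0,0,0],[0,0,0,0,0,0],[0,0,0,0,0,0]]'
python3 - <<'E'
from h import *
import json
s=r.read_state();m=r.camera_model("wrist");im=r.read_camera("wrist")
json.dump(dict(p=list(s["position"]),e=list(s["eef_rot"]),**{k:np.array(v).tolist() for k,v in m.items()}),open("w5.json","w"))
cv2.imwrite("pics/w5.png",im[:,:,::-1]);cv2.imwrite("pics/w5x.png",cv2.resize(im[:,:,::-1],(800,600),interpolation=2))
E
```

```text
clock: 8.88
position: [0.5013, -0.0466, 0.1747]
eef_rot: [-1.989, -2.432, 0.0]
force: [-0.3, -0.4, 0.3]
opening: 0.801
finger_force: 0.0
clock: 9.3
position: [0.5016, -0.0464, 0.256]
eef_rot: [1.987, 2.431, 0.003]
force: [-0.3, 0.7, -0.9]
opening: 0.797
finger_force: 0.0
```

View pics/w5x.png

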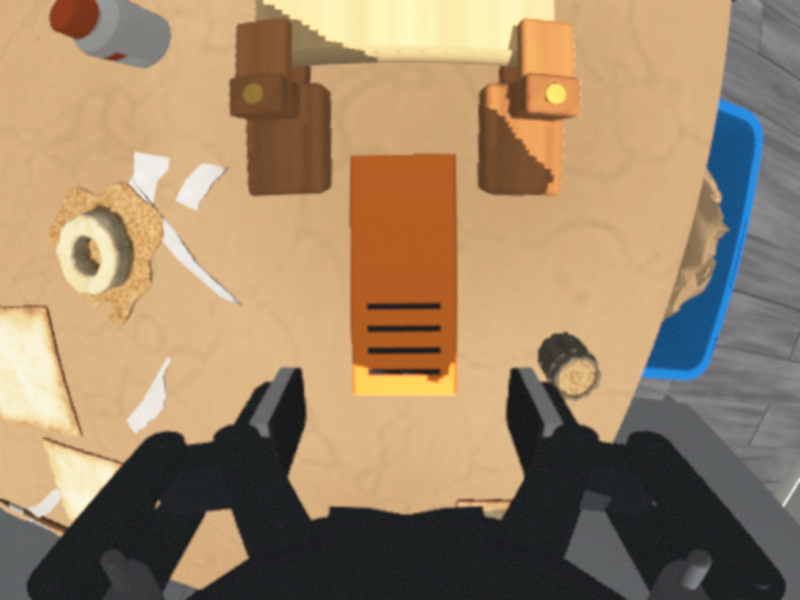

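The wedge lies flat and released, its thin end just inside the gap, at row 155, columns 350 to 456. It is centred between the inner block faces at columns 330 and 479. Now I close the fingers and go behind it.

```bash
python3 nudge.py '[[-0.026,0,0,0,0,0],[-0.026,0,0,0,0,0],[-0.018,0,0,0,0,0],[0,0,0,0,0,0],[0,0,0,0,0,0],[0,0,0,0,0,0],[0,0,0,0,0,0],[0,0,0,0,0,0]]' 0.0
python3 nudge.py '[[0,0,0.025,0,0,0],[0,0,0.025,0,0,0],[0,0,0.022,0,0,0],[0,0,0,0,0,0],[0,0,0,0,0,0]]'
python3 - <<'E'
from h import *
for n in("top","side","wrist"):cv2.imwrite(f"pics/b_{n}.png",r.read_camera(n)[:,:,::-1])
E
```

```text
clock: 10.02
position: [0.5151, -0.1143, 0.2544]
eef_rot: [-1.987, -2.433, 0.0]
force: [0.3, 0.0, -0.1]
opening: 0.002
finger_force: 0.0
clock: 10.43
position: [0.5149, -0.1149, 0.1824]
eef_rot: [-1.987, -2.431, 0.002]
force: [-0.1, -0.3, 0.4]
opening: -0.001
finger_force: 0.0
```

```bash
python3 nudge.py '[[0.006,0,0,0,0,0],[0.006,0,0,0,0,0],[0.006,0,0,0,0,0],[0.004,0,0,0,0,0],[0.003,0,0,0,0,0],[0.003,0,0,0,0,0],[0.003,0,0,0,0,0],[0.003,0,0,0,0,0]]'
python3 nudge.py '[[0.006,0,0,0,0,0],[0.006,0,0,0,0,0],[0.006,0,0,0,0,0],[0.006,0,0,0,0,0],[0.006,0,0,0,0,0],[0.006,0,0,0,0,0],[0.006,0,0,0,0,0],[0,0,0,0,0,0]]'
python3 - <<'E'
from h import *
s=r.read_state();print(s["position"],s["force"]);im=r.read_camera("wrist");cv2.imwrite("pics/w6x.png",cv2.resize(im[:,:,::-1],(640,480),interpolation=2))
E
```

```text
clock: 11.25
position: [0.5084, -0.0817, 0.1827]
eef_rot: [1.989, 2.432, -0.0]
force: [0.2, -0.9, 1.8]
opening: 0.003
finger_force: 0.5
clock: 11.92
position: [0.4998, -0.0393, 0.1826]
eef_rot: [-1.986, -2.433, -0.0]
force: [0.1, -0.1, 0.2]
opening: -0.002
finger_force: 0.0
[ 0.49984505 -0.0392613   0.18261183] [ 0.12214611 -0.05054344  0.22836863]
```

View pics/w6x.png

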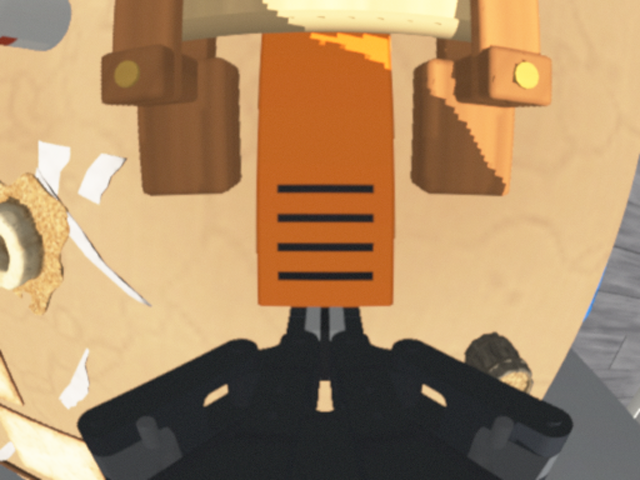

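The wedge is straight in the channel, thin end under the board edge at (327,35), fingers centred behind its thick end at (325,305).

```bash
python3 nudge.py '[[0,0,-0.005,0,0,0],[0.005,0,0,0,0,0],[0.005,0,0,0,0,0],[0.005,0,0,0,0,0],[0.004,0,0,0,0,0],[0,0,0,0,0,0]]'
python3 nudge.py '[[0.004,0,0,0,0,0],[0.004,0,0,0,0,0],[0.004,0,0,0,0,0],[0,0,0,0,0,0]]'
python3 nudge.py '[[0.003,0,0,0,0,0],[0.003,0,0,0,0,0],[0.003,0,0,0,0,0],[0,0,0,0,0,0]]'
python3 nudge.py '[[0.003,0,0,0,0,0],[0.003,0,0,0,0,0],[0,0,0,0,0,0]]'
```

```text
clock: 12.47
position: [0.4961, -0.021, 0.1876]
eef_rot: [-1.987, -2.433, -0.0]
force: [1.0, 0.3, 1.1]
opening: -0.003
finger_force: 0.0
clock: 12.8
position: [0.4938, -0.0094, 0.1876]
eef_rot: [-1.987, -2.433, -0.0]
force: [0.5, 0.0, 0.2]
opening: -0.002
finger_force: 0.0
clock: 13.13
position: [0.4921, -0.0011, 0.1877]
eef_rot: [1.988, 2.432, 0.0]
force: [-0.2, -1.9, -0.3]
opening: 0.001
finger_force: 0.8
clock: 13.38
position: [0.4909, 0.0049, 0.1877]
eef_rot: [-1.988, -2.432, -0.0]
force: [0.5, -1.1, -0.3]
opening: -0.0
finger_force: 0.8
```

```bash
python3 nudge.py '[[0.003,0,0,0,0,0],[0.002,0,0,0,0,0],[0.002,0,0,0,0,0],[0,0,0,0,0,0]]'
python3 nudge.py '[[0.002,0,0,0,0,0],[0.002,0,0,0,0,0],[0.001,0,0,0,0,0],[0,0,0,0,0,0]]'
python3 - <<'E'
from h import *
im=r.read_camera("wrist");cv2.imwrite("pics/w7x.png",cv2.resize(im[:,:,::-1],(640,480),interpolation=2))
a=r.read_camera("side");cv2.imwrite("pics/s7.png",a[:,:,::-1])
b=cv2.imread("pics/side0.png")
cv2.imwrite("pics/s7x.png",np.vstack([cv2.resize(q[160:230,250:380],(520,280),interpolation=2) for q in(b,a[:,:,::-1])]))
E
```

```text
clock: 13.72
position: [0.4895, 0.0117, 0.1877]
eef_rot: [-1.988, -2.432, -0.0]
force: [0.3, -1.6, -0.4]
opening: 0.0
finger_force: 0.8
clock: 14.05
position: [0.4885, 0.0164, 0.1877]
eef_rot: [-1.988, -2.432, 0.0]
force: [0.3, -1.2, 0.8]
opening: -0.001
finger_force: 0.9
```

View pics/s7x.png

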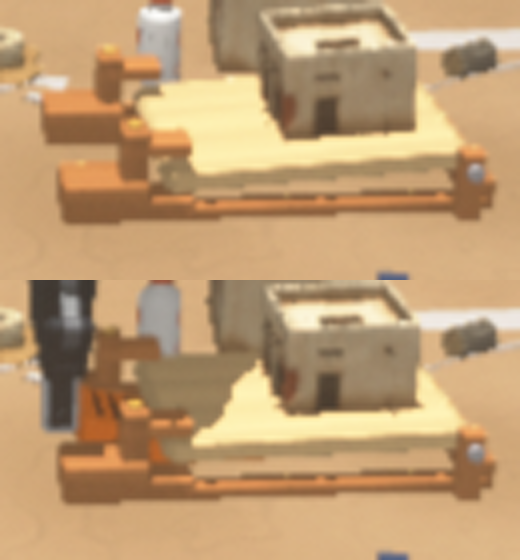

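The crop compares before (top) and now (bottom). The board's front edge has risen from y≈180 to level with the lower lip at y≈425 (bottom crop), and the fingers are clear of the posts. I keep pushing in smaller steps.

```bash
python3 nudge.py '[[0.0015,0,0,0,0,0],[0.0015,0,0,0,0,0],[0,0,0,0,0,0]]' | sed -n '1,2p;4p'
python3 nudge.py '[[0.0015,0,0,0,0,0],[0.0015,0,0,0,0,0],[0,0,0,0,0,0]]'| sed -n '1,2p;4p'
python3 nudge.py '[[0.001,0,0,0,0,0],[0.001,0,0,0,0,0],[0,0,0,0,0,0]]'| sed -n '1,2p;4p'
```

```text
clock: 14.4
position: [0.4879, 0.0193, 0.1877]
force: [1.1, -2.2, 0.3]
clock: 14.65
position: [0.4873, 0.0223, 0.1877]
force: [0.9, -2.1, -0.5]
clock: 14.9
position: [0.4869, 0.0242, 0.1877]
force: [0.7, -2.6, 0.6]
```

```bash
python3 nudge.py '[[0.001,0,0,0,0,0],[0.001,0,0,0,0,0],[0,0,0,0,0,0]]'| sed -n '2p;4p'
python3 nudge.py '[[0.001,0,0,0,0,0],[0.001,0,0,0,0,0],[0,0,0,0,0,0]]'| sed -n '2p;4p'
python3 nudge.py '[[0.001,0,0,0,0,0],[0,0,0,0,0,0]]'| sed -n '2p;4p'
python3 nudge.py '[[0.001,0,0,0,0,0],[0,0,0,0,0,0]]'| sed -n '2p;4p'
```

```text
position: [0.4865, 0.0261, 0.1877]
force: [0.3, -2.6, 0.2]
position: [0.4861, 0.0281, 0.1877]
force: [0.8, -2.8, -0.7]
position: [0.4859, 0.0291, 0.1877]
force: [0.6, -2.5, -0.4]
position: [0.4857, 0.03, 0.1877]
force: [0.6, -2.9, -1.5]
```

```bash
python3 nudge.py '[[0.001,0,0,0,0,0],[0,0,0,0,0,0]]'| sed -n '2p;4p'
python3 nudge.py '[[0.001,0,0,0,0,0],[0,0,0,0,0,0]]'| sed -n '2p;4p'
python3 nudge.py '[[0.001,0,0,0,0,0],[0,0,0,0,0,0]]'| sed -n '2p;4p'
```

```text
position: [0.4856, 0.031, 0.1877]
force: [0.5, -3.6, -0.3]
position: [0.4854, 0.0317, 0.1877]
force: [0.5, -5.1, 0.7]
position: [0.4853, 0.0322, 0.1877]
force: [2.1, -8.2, -1.0]
```

Stops met; the force is rising steeply. Finer steps now.

```bash
python3 nudge.py '[[0.0007,0,0,0,0,0],[0,0,0,0,0,0],[0,0,0,0,0,0]]'| sed -n '2p;4p'
python3 nudge.py '[[0.0007,0,0,0,0,0],[0,0,0,0,0,0],[0,0,0,0,0,0]]'| sed -n '2p;4p'
```

```text
position: [0.4852, 0.0324, 0.1877]
force: [2.2, -11.3, -1.5]
position: [0.4851, 0.0327, 0.1877]
force: [2.5, -16.1, -2.2]
```

```bash
python3 nudge.py '[[0,0,0,0,0,0],[-0.002,0,0,0,0,0],[-0.004,0,0,0,0,0],[-0.01,0,0,0,0,0],[-0.02,0,0,0,0,0],[-0.03,0,0,0,0,0],[0,0,0,0,0,0],[0,0,0,0,0,0]]'| sed -n '1,2p;4p'
python3 nudge.py '[[-0.02,0,0,0,0,0],[-0.02,0,-0.03,0,0,0],[0,0,-0.03,0,0,0],[0,0,-0.03,0,0,0],[0,0,0,0,0,0],[0,0,0,0,0,0]]'
python3 - <<'E'
from h import *
w=r.read_camera("wrist");a=r.read_camera("side");t=r.read_camera("top")
A=cv2.resize(a[160:230,140:380],(800,233),interpolation=2);W=cv2.resize(w[:230,60:460],(640,367),interpolation=2)
c=np.zeros((600,800,3),np.uint8);c[:233]=A;c[233:,:640]=W;cv2.imwrite("pics/fin.png",c[:,:,::-1])
E
```

```text
clock: 17.4
position: [0.4981, -0.0325, 0.1878]
force: [-0.1, -0.0, -0.2]
clock: 17.9
position: [0.5063, -0.0692, 0.279]
eef_rot: [1.986, 2.432, 0.003]
force: [0.2, 0.3, -1.8]
opening: 0.004
finger_force: 0.0
```

View pics/fin.png

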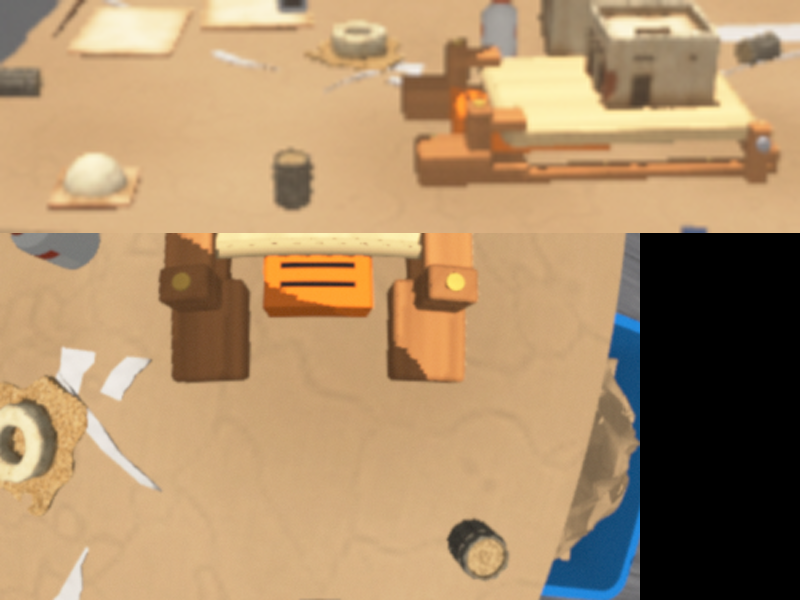

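The wedge sits jammed and centred between the blocks (thick end at (318,315)). The board edge is level against the lips, and the barrels and dome have not moved.

```bash
python3 -c "
from rig import r
print(r.finish_job())"
```

```text
the job is handed in; nothing more can be done
None
```

The wedge was laid at the gap, let go, then pushed in from behind with about 16 N until it jammed with the board level against its stops; the arm has backed off and the job is handed in (result not shown).

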